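# Open the vent of a dosing pump for bleeding

## Robot

A 7-joint arm with a two-finger parallel gripper is mounted at the origin on the work surface. World frame = base frame: x ahead of the robot, y to its left, z up, the work surface at z = 0. Lengths are in m, angles in rad, forces in N, time in s.
With the tool pointing down it reaches from about 0.425 to 0.925 m from the base axis. Payload 6.8 kg.
Tool frame: the origin (TCP) lies midway between the tips of the shut fingers; the grasp point (between the pads) lies bot.grip_point_offset behind it (bot.grip_point_offset is the distance from the TCP to the grasp point, in m); z points along the fingers, y is the line along which they close (so a half turn about z gives the same grasp; the last joint's range is limited). The gripper opens to 85 mm and grips with 20 to 120 N. Pads are 22 mm wide; open, the fingers measure 114 mm over their backs; the gripper's body (76 mm by 85 mm) begins 54 mm behind the grasp point. The pads swing forward as they close: fully open they stand 13 mm farther back than shut.
Start: joints at [1.16, 0.477, 0.022, 1.555, -0.011, 1.109, -0.083], TCP at [0.201, -0.644, 0.231] pointing down, gripper open.
Joint ranges: [-2.96, 2.96], [-0.34, 2.1], [-1.41, 1.46], [0.24, 2.44], [-1.37, 4.51], [0.17, 1.92], [-2.96, 2.96]. Speed limits (rad/s): [2.39, 2.39, 3.14, 3.14, 3.14, 3.14, 3.14].

## Interface

Orientations are given as a unit quaternion [w, x, y, z].
In Python, from station import get_obs, cams, job, bot gives the robot as it stands.
- The arm moves only by the tool arm_command, never from a script. Its argument "rows" is a list that holds one entry, the list of rows, each a list of 5 numbers: the finger opening in mm, from 0 to 85.4, then the shift along the world's x, y, z in units of 60 mm (1.0 is 60 mm), then the turn about the world's z in units of 0.08 rad (1.0 is 0.08 rad). In form: [[[grip, x, y, z, turn], ...]]. A call has exactly 10 rows; each row shifts and turns the commanded pose from where the row before left it; what a row does not reach is not made up. A row lasts 1/8 s, in which the tool goes at most 62.5 mm and 10.7 degrees, less where a joint would pass 70% of its speed; a pose out of reach is approached as far as the arm can. A call with a number of a shift or a turn outside -1 to 1 is refused whole. A call with a gripper value outside its range is refused whole. The fingers move at their own pace and stop on an object; "newtons" is the grip in N (left out, the last holds). Time passes only in rows, so rows that do not move let the fingers close, or fill a call up. It gives the time, the measured TCP pose, the force, the opening and the grip force at its end, in the units of the state.
- get_obs(): the state, without advancing time (a new reading comes with each control period).
- cams.read_camera(name): name is "side" or "top" or "wrist"; returns the picture (400x640x3 uint8, red, green, blue); there is no depth.
- cams.camera_params(name): a dict with "K" (3x3 intrinsics, pixels), "extrinsics" (4x4, takes a point from camera to world coordinates). Camera axes: x right, y down, z forward; pixel columns grow to the right and rows downward; lengths in m; the calibration is good to about 2 mm. A picture is of the moment at which its call begins: read the wrist's pose just before it. camera_params takes no time and is no camera call; for the wrist camera it gives the pose at the moment of the call.
- job.hand_in(): hands the job in; it is judged then, once.
The state is a dict: "t": time; "q": joint angles; "joint_vel": joint speeds; "joint_torque": joint torques, N m; "eef_pos": TCP position; "tool_rot": TCP orientation; "contact_force": force on the tool from outside, world axes, zero at the start; "torque": the same for the moment, N m; "gripper_width": opening from 0.0 (shut) to 1.0 (fully open); "grasp_force": force on a finger pad.
Only numpy, scipy, OpenCV 4.12 (cv2) and the standard library are available. Lean on these libraries where they do the work, as an engineer would, in place of code of your own. Each camera call takes 0.05 s, during which the arm holds its last target. There are 200 camera calls.

## Task

Get the dosing pump ready to bleed: first turn its black mode selector to the yellow mark (prime). Then screw the orange vent cap, which is only started on its thread, all the way down until it seats, back it off a quarter turn from there, and finish still gripping the cap at that quarter turn, ready to close it; do not let go. Leave the selector on yellow and do not disturb the bottles, glassware and tools standing around and in the tray.

Things in the scene. Friction and masses are not known exactly. Their poses are not given: they have to be found in the camera images.
- dosing_pump: Dosing pump fixed in a grey drip tray, 250 x 420 mm. Origin: on the table under the tray's centre; z up. Blue housing 116 (x) by 190 mm (y), flat black panel on top at z = 170 mm; selector axis at x = 0, y = -60 mm. White dosing head at the +y end; vent cap at x = 0, y = 90 mm. Around the cap, beyond its own radius, nothing is above z = 171 mm: outlet pipe towards +x, thin nipple to -x.
- selector_grip (a point): On the selector's vertical axis, at the height to grip it, 27 mm above the panel. Black knob: a skirt 40 mm round whose top is 5 mm above the panel, and on it an upright bar 38 mm long, 13 mm wide, reaching from the skirt to 11 mm above this point. The point's x axis runs along the bar and out of its white-lined pointer end; z up.
- selector (a joint): Selector angle, clockwise from above positive. Clicks into four positions 45 degrees apart, marked by coloured dots on the panel: red (stop) 0, white 0.785, yellow (prime) 1.571, green 2.356; end stops just beyond red and green. Let go within 20 degrees of a mark it pulls itself in; a click takes about 0.08 N m. Starts at red or white.
- vent_cap: Orange vent cap: a knurled cylinder 35 mm in diameter, 26 mm high, on a vertical right-hand thread, 5 mm a turn. Origin: centre of its underside; z up, x along the white line on its top. Home, its underside rests on a 31 mm flange 185 mm above the table.
- cap_grip (a point): Centre of the vent cap, on its axis, 13 mm above its underside.
- cap_thread (a joint): Turn of the vent cap on its thread: 0 = bottomed on its seat (hard stop), growing as it is unscrewed (anticlockwise from above), 1.571 = a quarter turn open. Starts 2.0 to 3.8 open. Turning takes about 0.1 N m; it stays where it is left. At 0 the white line on its top points along the outlet pipe (+x of the pump).
- reagent_bottle_mid (a point): Bystander: white bottle 64 mm round, 150 mm high, half-way up; beyond the tray.
- amber_bottle_mid (a point): Bystander: small amber bottle 42 mm round, 85 mm high, half-way up; beyond the tray.
- beaker_mid (a point): Bystander: glass beaker 72 mm round, 95 mm high, half-way up; beyond the tray.
- sample_jar_mid (a point): Bystander: clear jar with a blue lid, 68 mm round, 95 mm high, half-way up; to the right.
- cylinder_mid (a point): Bystander: measuring cylinder, foot 68 mm, tube 34 mm round, 150 mm high, half-way up; to the left.
- spanner_grip (a point): Bystander: spanner 150 mm long lying in the tray on the robot's side; point on its handle.
- nut_mid (a point): Bystander: black spare union nut, 36 mm round, 14 mm high, lying in the tray on the robot's side; its centre.

How it is judged:
By the outcome, as a careful person would: the job done as asked, in the order asked, and still so for the second after the job is handed in, while the arm keeps its last pose, push and grip.
It also fails if it takes over 72 s, if anything falls off the work surface, if the arm or the gripper's body presses on something with over 40 N, if the wrist force passes 120 N, or if a joint passes its speed limit or range.

## Working session

There is one attempt and no reset: what is moved stays moved. The work goes in short steps, Python scripts to look and compute and a tool call to move; the robot and the scene stay as the last step left them, time stands still between calls to the robot, and variables do not carry over. Pictures are saved under pics/ and viewed, at most 10 in all, crops included, and the job is handed in when it is done.

Besides the shell and the picture viewer there is one more tool, called after "Call:" in YAML: its name, and indented under it one key for each argument. arm_command: Moves the arm, as the interface text tells. Its arguments: {"type":"object","properties":{"rows":{"type":"array"},"newtons":{"type":"number"}},"required":["rows"]}

```bash
mkdir -p pics; ls; python3 - <<'E'
from station import get_obs,cams,job,bot
import cv2
o=get_obs();print(o, bot.grip_point_offset)
for n in("top","side"):
    p=cams.camera_params(n);print(n,p["K"],p["extrinsics"])
    cv2.imwrite(f"pics/{n}0.png",cams.read_camera(n)[:,:,::-1])
E
```

```text
pics
{'t': 0.0, 'q': array([ 1.15989855,  0.47778277,  0.0223699 ,  1.55645215, -0.01147475,
        1.1093169 , -0.08311098]), 'joint_vel': array([ 0.00110315,  0.00151132, -0.00016958,  0.00059877,  0.00259315,
       -0.00038202,  0.00098122]), 'joint_torque': array([ 2.22631564e-05, -5.96450114e+01,  1.60772536e+00, -2.81200272e+01,
        1.24424402e-02,  9.36886965e-03, -4.09115003e-06]), 'eef_pos': array([ 0.20106204, -0.6437347 ,  0.23033765]), 'tool_rot': array([-8.87881200e-04,  9.88561021e-01,  1.50818666e-01, -2.22524129e-04]), 'contact_force': array([-0.05548164, -0.36441832,  0.55413163]), 'torque': array([ 0.03912782,  0.01687348, -0.03661105]), 'grasp_force': 0.0, 'gripper_width': 1.0028945772999671} 0.0187
top [[444.24507975   0.         316.38324676]
 [  0.         444.24507975 203.58252097]
 [  0.           0.           1.        ]] [[ 0.00425261 -0.98222743  0.18764646  0.32795938]
 [-0.99952294 -0.0099155  -0.0292502   0.01037962]
 [ 0.03059096 -0.18743255 -0.98180101  1.47279354]
 [ 0.          0.          0.          1.        ]]
side [[453.07667456   0.         321.75908663]
 [  0.         453.07667456 192.20328479]
 [  0.           0.           1.        ]] [[-0.99975606 -0.01322754  0.01768764  0.53942094]
 [-0.02130196  0.78904231 -0.61396943  0.83492842]
 [-0.00583499 -0.61419644 -0.7891316   1.19244048]
 [ 0.          0.          0.          1.        ]]
```

View pics/top0.png

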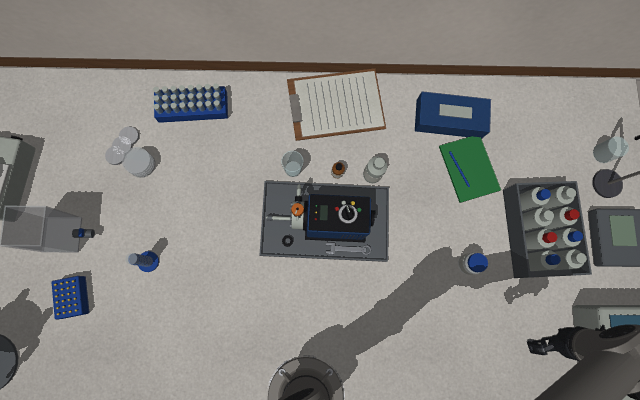

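View pics/side0.png

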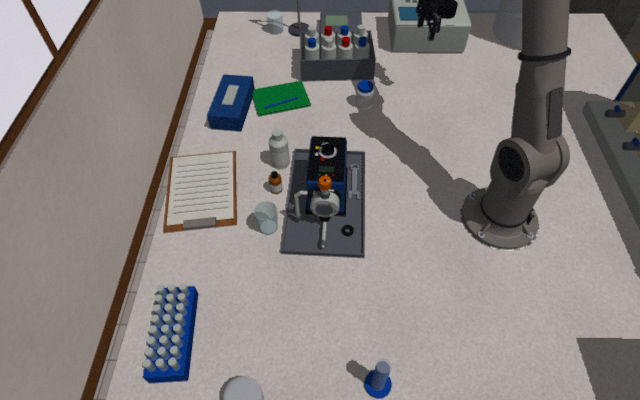

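The top view shows the tray around px (325,220), with the cap near (297,209) and the selector near (348,214). The side view agrees, with the cap near (325,183). Next I'll enlarge crops of both.

```bash
python3 - <<'E'
import cv2,numpy as np
a=cv2.imread("pics/top0.png")[170:270,250:400];b=cv2.imread("pics/side0.png")[130:230,275:375]
cv2.imwrite("pics/c1.png",cv2.resize(a,None,fx=5.3,fy=5.3,interpolation=cv2.INTER_CUBIC))
cv2.imwrite("pics/c2.png",cv2.resize(b,None,fx=6,fy=6,interpolation=cv2.INTER_CUBIC))
E
```

```text
(no output)
```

View pics/c1.png

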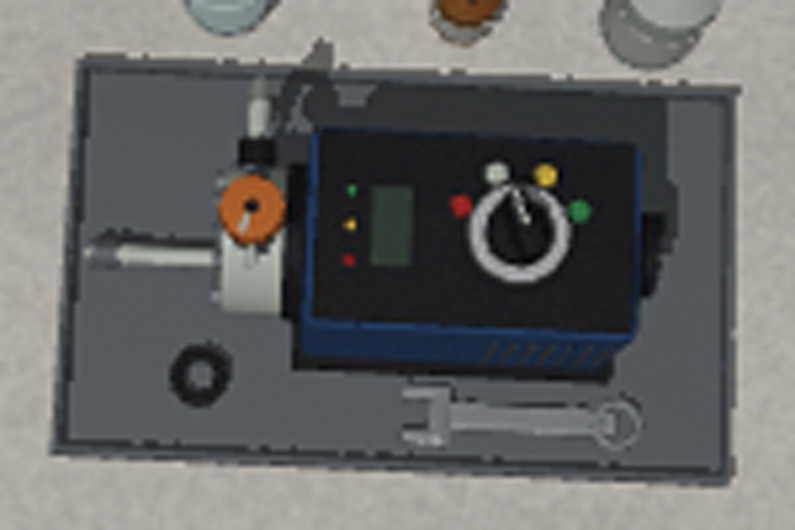

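The crop shows the selector skirt centre at (519,233), with the pointer towards white. The dots are red (460,207), white (497,173), yellow (545,175) and green (580,212). The cap top is centred at (252,207), and its line points to (245,228), roughly 160° open.

```bash
cat > h.py <<'E'
import numpy as np
from station import get_obs,cams,job,bot
def ray(name,u,v,z,p=None):
    p=p or cams.camera_params(name);K=np.array(p["K"]);E=np.array(p["extrinsics"])
    d=E[:3,:3]@np.linalg.solve(K,[u,v,1.]);c=E[:3,3];return c+d*(z-c[2])/d[2]
def proj(name,X,p=None):
    p=p or cams.camera_params(name);E=np.array(p["extrinsics"])
    c=E[:3,:3].T@(np.array(X)-E[:3,3]);u=np.array(p["K"])@c;return u[:2]/u[2]
def st():
    o=get_obs();w,x,y,z=o["tool_rot"]
    ty=np.array([2*(x*y-w*z),1-2*(x*x+z*z)])
    return dict(t=round(o["t"],3),p=o["eef_pos"].round(4),yang=np.degrees(np.arctan2(ty[1],ty[0])).round(2),f=o["contact_force"].round(1),tq=o["torque"].round(2),w=round(o["gripper_width"],3),gf=o["grasp_force"],q7=o["q"][-1].round(3))
E
python3 - <<'E'
from h import *
c=lambda x,y,z:ray("top",250+(x+.5)/5.3-.5,170+(y+.5)/5.3-.5,z)
S=c(519,233,.174);C=c(252,207,.213)
print(S,C,np.linalg.norm((S-C)[:2]))
d=C-S;print("pump yaw",np.degrees(np.arctan2(-d[0],d[1])))
for n,x,y in(("red",460,207),("wh",497,173),("ye",545,175),("gr",580,212)):
  v=c(x,y,.17)-S;print(n,np.degrees(np.arctan2(v[1],v[0])))
v=c(520,190,.208)-S;print("pt",np.degrees(np.arctan2(v[1],v[0])))
v=c(245,228,.213)-C;print("cap",np.degrees(np.arctan2(v[1],v[0])))
k=[c(82,60,.02),c(738,90,.02),c(728,482,.02),c(55,453,.02)];print(k,sum(k)/4)
print(st(), cams.camera_params("wrist"))
E
```

```text
[ 0.54695195 -0.12100393  0.174     ] [0.55332641 0.02819016 0.213     ] 0.14933020384344833
pump yaw -2.4465294738189622
red 65.11121926884393
wh 18.595934266910305
ye -24.386118145537758
gr -69.61774572906145
pt 8.386380265348857
cap 162.5421752492799
[array([0.68122733, 0.13948846, 0.02      ]), array([ 0.66648647, -0.27713094,  0.02      ]), array([ 0.41851672, -0.26436502,  0.02      ]), array([0.43363186, 0.14957664, 0.02      ])] [ 0.54996559 -0.06310772  0.02      ]
{'t': 0.1, 'p': array([ 0.2011, -0.6438,  0.2305]), 'yang': np.float64(-72.65), 'f': array([0.3, 1. , 0.6]), 'tq': array([-0.04,  0.02,  0.03]), 'w': 0.997, 'gf': 0.0, 'q7': np.float64(-0.083)} {'K': array([[344.56486205,   0.        , 315.88880522],
       [  0.        , 344.56486205, 195.83746954],
       [  0.        ,   0.        ,   1.        ]]), 'extrinsics': array([[ 0.29841084, -0.90375439, -0.30688595,  0.28106097],
       [-0.95443684, -0.28294779, -0.0948202 , -0.618262  ],
       [-0.00113853,  0.32119863, -0.94701117,  0.37266247],
       [ 0.        ,  0.        ,  0.        ,  1.        ]])}
```

View pics/c2.png

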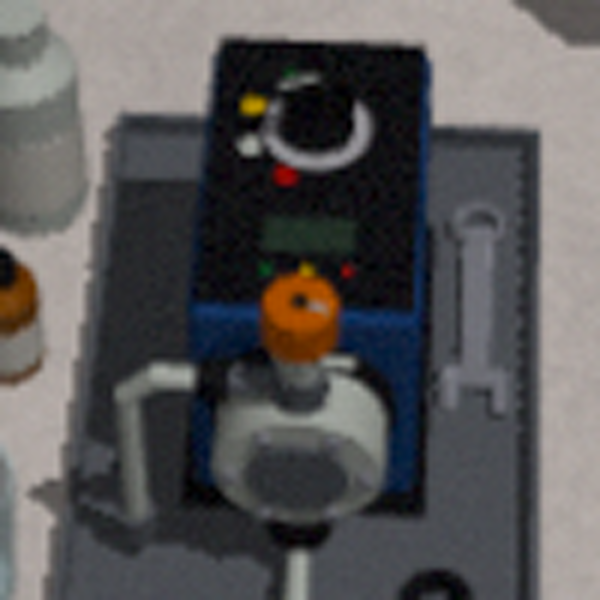

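Side crop: the cap is at (300,310), the knob at (322,125), and all clear. The pointer is at white (about 20° in the world frame), yellow is at −25°, and the cap is about 2.88 rad open. I'm moving above the selector with tool y at 110°, which leaves wrist range for the cap.

Call:
arm_command:
  rows:
    - [[85,0.1,0.2,0.12,1],[85,0.144,0.218,0.12,1],[85,0.144,0.218,0.12,1],[85,0.144,0.218,0.12,1],[85,0.144,0.218,0.12,1],[85,0.144,0.218,0.12,1],[85,0.144,0.218,0.12,1],[85,0.144,0.218,0.12,1],[85,0.144,0.218,0.12,1],[85,0.144,0.218,0.12,1]]

```text
t: 1.35
eef_pos: [0.2851, -0.5139, 0.3031]
tool_rot: [-0.0, 0.851, 0.525, -0.0]
contact_force: [-0.9, 1.0, -0.3]
gripper_width: 0.994
grasp_force: 0.0
```

Call:
arm_command:
  rows:
    - [[85,0.144,0.218,0,1],[85,0.144,0.218,0,1],[85,0.144,0.218,0,1],[85,0.144,0.218,0,1],[85,0.144,0.218,0,1],[85,0.144,0.218,0,1],[85,0.144,0.218,0,1],[85,0.144,0.218,0,1],[85,0.144,0.218,0,1],[85,0.144,0.218,0,1]]

```text
t: 2.6
eef_pos: [0.3714, -0.3832, 0.3029]
tool_rot: [-0.0, 0.58, 0.815, 0.0]
contact_force: [1.4, 0.4, -0.7]
gripper_width: 0.997
grasp_force: 0.0
```

Call:
arm_command:
  rows:
    - [[85,0.144,0.218,0,1],[85,0.144,0.218,0,1],[85,0.144,0.218,0,1],[85,0.144,0.218,0,1],[85,0.144,0.218,0,1],[85,0.144,0.218,0,1],[85,0.144,0.218,0,1],[85,0.144,0.218,0,1],[85,0.144,0.218,0,1],[85,0.144,0.218,0,1]]

```text
t: 3.85
eef_pos: [0.4578, -0.2525, 0.3029]
tool_rot: [-0.0, 0.216, 0.976, 0.0]
contact_force: [0.6, 0.2, 0.4]
gripper_width: 0.997
grasp_force: 0.0
```

Call:
arm_command:
  rows:
    - [[85,0.144,0.218,0,1],[85,0.144,0.218,0,1],[85,0.144,0.218,0,1],[85,0.144,0.218,0,1],[85,0.144,0.218,0,1],[85,0.144,0.218,0,1],[85,0.144,0.218,0,1],[85,0.144,0.218,0,1],[85,0.144,0.218,0,1],[85,0.144,0.218,0,1]]

```text
t: 5.1
eef_pos: [0.5441, -0.1219, 0.3029]
tool_rot: [-0.0, -0.181, 0.984, 0.0]
contact_force: [-0.1, 0.0, -0.5]
gripper_width: 0.999
grasp_force: 0.0
```

```bash
python3 - <<'E'
from h import *
import cv2
print(st())
p=cams.camera_params("wrist");im=cams.read_camera("wrist")
import pickle;pickle.dump(p,open("p1.pkl","wb"))
cv2.imwrite("pics/w1.png",im[:,:,::-1])
print(proj("wrist",[.547,-.121,.174],p),proj("wrist",[.5533,.0282,.213],p))
E
```

```text
{'t': 5.1, 'p': array([ 0.5441, -0.1219,  0.3029]), 'yang': np.float64(110.84), 'f': array([-0.1,  0. , -0.5]), 'tq': array([-0.03, -0.02, -0.03]), 'w': 0.999, 'gf': 0.0, 'q7': np.float64(1.836)}
[314.88245395 187.30076606] [492.68723729 275.36312662]
```

View pics/w1.png

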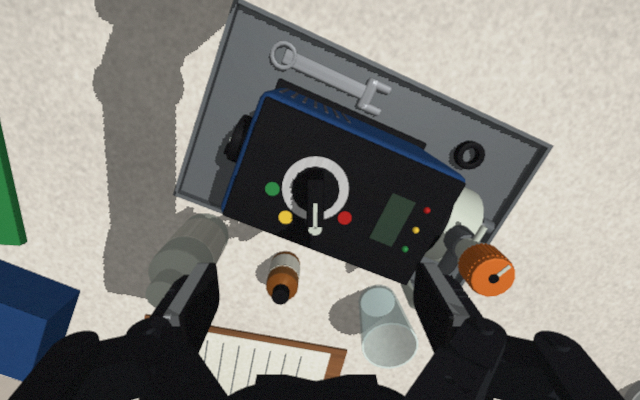

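The wrist view shows the skirt centre at about (315.5,187.5), matching the prediction. The pointer covers the white dot at (315,230). The cap top is at (493,278), with its line running to (509,266).

```bash
python3 - <<'E'
from h import *
import pickle;p=pickle.load(open("p1.pkl","rb"))
S=ray("wrist",315.5,187.5,.175,p);C=ray("wrist",488,276,.2125,p);C2=ray("wrist",493,278,.213,p)
print(S,C,C2)
v=ray("wrist",509.5,265.5,.213,p)-C2;print(np.degrees(np.arctan2(v[1],v[0])))
v=ray("wrist",315,229,.208,p)-ray("wrist",315,204,.208,p);print("ptr",np.degrees(np.arctan2(v[1],v[0])))
E
```

```text
[ 0.54668872 -0.12057288  0.175     ] [0.55526776 0.02548345 0.2125    ] [0.55525889 0.02961459 0.213     ]
156.2636194689137
ptr 20.80224731883465
```

Call:
arm_command:
  rows:
    - [[60,0.047,0.018,-0.3,0],[60,0,0,-0.4,0],[60,0,0,-0.4,0],[60,0,0,-0.4,0],[60,0,0,-0.3,0],[60,0,0,-0.15,0],[60,0,0,-0.1,0],[30,0,0,0,0],[10,0,0,0,0],[5,0,0,0,0]]
  newtons: 40

```text
t: 6.4
eef_pos: [0.5476, -0.1213, 0.1811]
tool_rot: [0.001, -0.18, 0.984, -0.0]
contact_force: [0.5, 0.2, 1.4]
gripper_width: 0.147
grasp_force: 41.4
```

Call:
arm_command:
  rows:
    - [[5,0,0,0,0],[5,0,0,0,0],[5,0,0,0,0],[5,0,0,0,0],[5,0,0,0,0],[5,0,0,0,0],[5,0,0,0,0],[5,0,0,0,0],[5,0,0,0,0],[5,0,0,0,0]]

```text
t: 7.65
eef_pos: [0.5476, -0.1213, 0.181]
tool_rot: [0.001, -0.179, 0.984, -0.0]
contact_force: [-1.3, -0.8, 6.6]
gripper_width: 0.145
grasp_force: 42.1
```

Gripped at about 12.5 mm, which is the bar. Turning 45° clockwise.

Call:
arm_command:
  rows:
    - [[5,0,0,0,-1],[5,0,0,0,-1],[5,0,0,0,-1],[5,0,0,0,-1],[5,0,0,0,-1],[5,0,0,0,-1],[5,0,0,0,-1],[5,0,0,0,-1],[5,0,0,0,-1],[5,0,0,0,-0.85]]

```text
t: 8.9
eef_pos: [0.5476, -0.1207, 0.181]
tool_rot: [0.001, 0.213, 0.977, 0.0]
contact_force: [0.1, 0.5, 5.7]
gripper_width: 0.148
grasp_force: 42.1
```

```bash
python3 - <<'E'
from h import *
print(st())
E
```

```text
{'t': 8.9, 'p': array([ 0.5476, -0.1207,  0.181 ]), 'yang': np.float64(65.43), 'f': array([0.1, 0.5, 5.7]), 'tq': array([0.16, 0.14, 0.06]), 'w': 0.148, 'gf': 42.06950783729553, 'q7': np.float64(1.021)}
```

Call:
arm_command:
  rows:
    - [[60,0,0,0,0],[60,0,0,0,0],[60,0,0,0,0],[60,0,0,0,0],[60,0,0,0.3,0],[60,0,0,0.4,0],[60,0,0,0.4,0],[60,0,0,0.4,0],[60,0,0,0.3,0],[60,0,0,0.2,0]]

```text
t: 10.15
eef_pos: [0.5473, -0.1211, 0.3018]
tool_rot: [0.001, 0.212, 0.977, -0.0]
contact_force: [-0.1, 0.1, 0.0]
gripper_width: 0.701
grasp_force: 0.0
```

Call:
arm_command:
  rows:
    - [[85,0.01,0.24,0,0.97],[85,0.01,0.24,0,0.97],[85,0.01,0.24,0,0.97],[85,0.01,0.24,0,0.97],[85,0.01,0.24,0,0.97],[85,0.01,0.24,0,0.97],[85,0.01,0.24,0,0.97],[85,0.01,0.24,0,0.97],[85,0.01,0.24,0,0.97],[85,0.02,0.33,0,0.97]]

```text
t: 11.4
eef_pos: [0.5535, 0.0285, 0.3002]
tool_rot: [-0.0, -0.175, 0.985, -0.0]
contact_force: [-0.2, -0.6, 0.1]
gripper_width: 0.997
grasp_force: 0.0
```

```bash
python3 - <<'E'
from h import *
import cv2,pickle
print(st())
p=cams.camera_params("wrist");im=cams.read_camera("wrist")
pickle.dump(p,open("p2.pkl","wb"))
cv2.imwrite("pics/w2.png",im[:,:,::-1])
print(proj("wrist",[.547,-.121,.175],p),proj("wrist",[.5545,.029,.213],p))
E
```

```text
{'t': 11.4, 'p': array([0.5535, 0.0285, 0.3002]), 'yang': np.float64(110.13), 'f': array([-0.2, -0.6,  0.1]), 'tq': array([ 0.04, -0.  , -0.04]), 'w': 0.997, 'gf': 0.0, 'q7': np.float64(1.549)}
[132.86700971 112.33489946] [315.28475244 202.2607353 ]
```

View pics/w2.png

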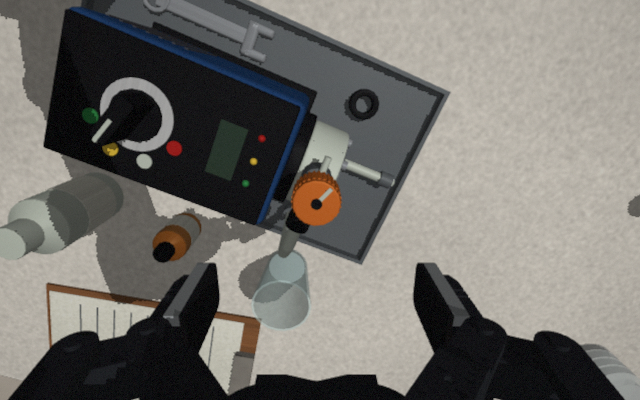

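The selector pointer runs (108,121) to (96,140), between yellow and green on screen because of its height. I'll check the angle numerically. The cap centre is at (316.5,203), with its line tip at (331,190).

```bash
python3 - <<'E'
from h import *
import pickle,cv2
p=pickle.load(open("p2.pkl","rb"))
C=ray("wrist",316.5,203,.213,p);print(C)
v=ray("wrist",331,190,.213,p)-C;print("cap",np.degrees(np.arctan2(v[1],v[0])))
v=ray("wrist",96,140,.208,p)-ray("wrist",108,121,.208,p);print("ptr",np.degrees(np.arctan2(v[1],v[0])))
for a in(-20,-25,-30,-70):
  e=[.547+.019*np.cos(np.radians(a)),-.121+.019*np.sin(np.radians(a)),.208];print(a,proj("wrist",e,p))
im=cv2.imread("pics/w2.png");a=cv2.resize(im[70:170,70:200],(520,400),interpolation=3);b=cv2.resize(im[165:240,280:355],(400,400),interpolation=3)
cv2.imwrite("pics/w2c.png",cv2.resize(np.hstack([a[:,:390],b]),None,fx=1,fy=1))
E
```

```text
[0.55472542 0.02999865 0.213     ]
cap 153.78791021760566
ptr -19.727660308439507
-20 [ 94.05078333 138.588364  ]
-25 [ 91.91611404 136.93390488]
-30 [ 89.89446521 135.12342967]
-70 [ 79.43235602 116.71864425]
```

View pics/w2c.png

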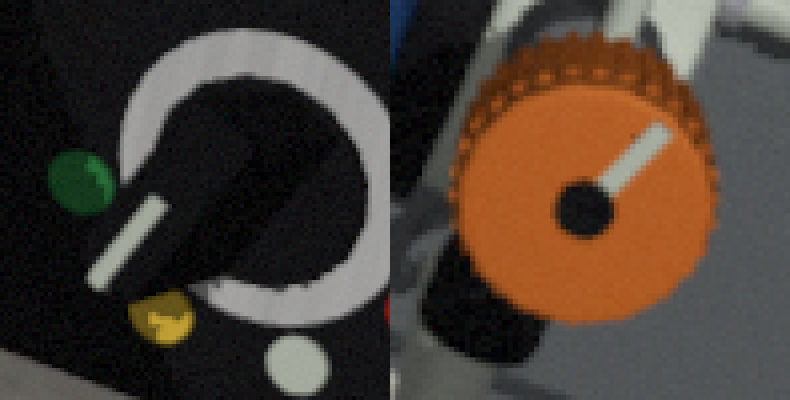

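```bash
python3 - <<'E'
from h import *
import pickle
p=pickle.load(open("p2.pkl","rb"))
v=ray("wrist",94.25,140.75,.208,p)-ray("wrist",109.25,120.5,.208,p);print("ptr",np.degrees(np.arctan2(v[1],v[0])))
v=ray("wrist",331.6,189.4,.213,p)-ray("wrist",317,203.6,.213,p);print("cap",np.degrees(np.arctan2(v[1],v[0])))
E
```

```text
ptr -23.25113879847862
cap 156.15135105002562
```

Call:
arm_command:
  rows:
    - [[70,0.018,0.015,-0.3,0],[70,0,0,-0.4,0],[70,0,0,-0.4,0],[70,0,0,-0.4,0],[70,0,0,-0.28,0],[70,0,0,-0.15,0],[70,0,0,-0.05,0],[45,0,0,0,0],[30,0,0,0,0],[20,0,0,0,0]]
  newtons: 40

```text
t: 12.7
eef_pos: [0.5553, 0.0292, 0.1823]
tool_rot: [0.001, -0.174, 0.985, -0.0]
contact_force: [-0.4, -0.2, 2.3]
gripper_width: 0.392
grasp_force: 39.5
```

Call:
arm_command:
  rows:
    - [[20,0,0,0,0],[20,0,0,0,0],[20,0,0,0,0],[20,0,0,0,0],[20,0,0,0,0],[20,0,0,0,0],[20,0,0,0,0],[20,0,0,0,0],[20,0,0,0,0],[20,0,0,0,0]]

```text
t: 13.95
eef_pos: [0.5553, 0.0292, 0.1821]
tool_rot: [0.001, -0.174, 0.985, -0.0]
contact_force: [-1.2, -0.1, 6.5]
gripper_width: 0.396
grasp_force: 39.7
```

```bash
python3 -c "
from h import *
print(st())"
```

```text
{'t': 13.95, 'p': array([0.5553, 0.0292, 0.1821]), 'yang': np.float64(110.0), 'f': array([-1.2, -0.1,  6.5]), 'tq': array([-0.16,  0.01,  0.02]), 'w': 0.396, 'gf': 39.72471535205841, 'q7': np.float64(1.449)}
```

The selector is confirmed at −23° to −25°, which is yellow. The cap is gripped, and its line is at about 156° world, so about 158° open. Screwing down.

Call:
arm_command:
  rows:
    - [[20,0,0,-0.001,-1],[20,0,0,-0.001,-1],[20,0,0,-0.001,-1],[20,0,0,-0.001,-1],[20,0,0,-0.001,-1],[20,0,0,-0.001,-1],[20,0,0,-0.001,-1],[20,0,0,-0.001,-1],[20,0,0,-0.001,-1],[20,0,0,-0.001,-1]]

```text
t: 15.2
eef_pos: [0.5552, 0.0285, 0.1814]
tool_rot: [0.001, 0.225, 0.974, -0.0]
contact_force: [-0.7, -2.7, 6.2]
gripper_width: 0.395
grasp_force: 40.0
```

```bash
python3 -c "
from h import *
print(st())"
```

```text
{'t': 15.2, 'p': array([0.5552, 0.0285, 0.1814]), 'yang': np.float64(64.0), 'f': array([-0.7, -2.7,  6.2]), 'tq': array([-0.44,  0.07,  0.06]), 'w': 0.395, 'gf': 39.98821556568146, 'q7': np.float64(0.725)}
```

Call:
arm_command:
  rows:
    - [[20,0,0,-0.001,-1],[20,0,0,-0.001,-1],[20,0,0,-0.001,-1],[20,0,0,-0.001,-1],[20,0,0,-0.001,-1],[20,0,0,-0.001,-1],[20,0,0,-0.001,-1],[20,0,0,-0.001,-1],[20,0,0,-0.001,-1],[20,0,0,-0.001,-1]]

```text
t: 16.45
eef_pos: [0.5548, 0.0281, 0.1807]
tool_rot: [0.0, 0.587, 0.81, -0.001]
contact_force: [-2.3, -3.4, 7.8]
gripper_width: 0.398
grasp_force: 40.1
```

```bash
python3 -c "
from h import *
print(st())"
```

```text
{'t': 16.45, 'p': array([0.5548, 0.0281, 0.1807]), 'yang': np.float64(18.14), 'f': array([-2.3, -3.4,  7.8]), 'tq': array([-0.67,  0.35,  0.12]), 'w': 0.398, 'gf': 40.050283670425415, 'q7': np.float64(-0.006)}
```

Call:
arm_command:
  rows:
    - [[20,0,0,-0.001,-1],[20,0,0,-0.001,-1],[20,0,0,-0.001,-1],[20,0,0,-0.001,-1],[20,0,0,-0.001,-1],[20,0,0,-0.001,-1],[20,0,0,-0.001,-1],[20,0,0,-0.001,-1],[20,0,0,-0.001,-1],[20,0,0,-0.001,-1]]

```text
t: 17.7
eef_pos: [0.5541, 0.0282, 0.18]
tool_rot: [0.0, 0.856, 0.517, -0.001]
contact_force: [-3.6, -3.0, 7.1]
gripper_width: 0.396
grasp_force: 40.1
```

```bash
python3 -c "
from h import *
print(st())"
```

```text
{'t': 17.7, 'p': array([0.5541, 0.0282, 0.18  ]), 'yang': np.float64(-27.69), 'f': array([-3.6, -3. ,  7.1]), 'tq': array([-0.62,  0.74,  0.07]), 'w': 0.396, 'gf': 40.14175236225128, 'q7': np.float64(-0.743)}
```

Call:
arm_command:
  rows:
    - [[20,0,0,-0.001,-0.3],[20,0,0,0,-0.3],[20,0,0,0,-0.3],[20,0,0,-0.001,-0.3],[20,0,0,0,-0.3],[20,0,0,0,-0.3],[20,0,0,-0.001,-0.3],[20,0,0,0,-0.3],[20,0,0,0,-0.3],[20,0,0,0,-0.3]]

```text
t: 18.95
eef_pos: [0.554, 0.0282, 0.1798]
tool_rot: [0.0, 0.911, 0.412, -0.001]
contact_force: [-3.7, -2.8, 6.8]
gripper_width: 0.398
grasp_force: 40.1
```

```bash
python3 -c "
from h import *
print(st())"
```

```text
{'t': 18.95, 'p': array([0.554 , 0.0282, 0.1798]), 'yang': np.float64(-41.33), 'f': array([-3.7, -2.8,  6.8]), 'tq': array([-0.56,  0.76,  0.1 ]), 'w': 0.398, 'gf': 40.14085114002228, 'q7': np.float64(-0.963)}
```

Call:
arm_command:
  rows:
    - [[20,0,0,0,-0.15],[20,0,0,0,-0.15],[20,0,0,0,-0.15],[20,0,0,0,-0.15],[20,0,0,0,-0.15],[20,0,0,0,-0.15],[20,0,0,0,-0.15],[20,0,0,0,-0.15],[20,0,0,0,0],[20,0,0,0,0]]

```text
t: 20.2
eef_pos: [0.5539, 0.0283, 0.1797]
tool_rot: [0.0, 0.93, 0.368, -0.001]
contact_force: [-4.2, -2.7, 8.2]
gripper_width: 0.397
grasp_force: 40.1
```

```bash
python3 -c "
from h import *
print(st())"
```

```text
{'t': 20.2, 'p': array([0.5539, 0.0283, 0.1797]), 'yang': np.float64(-46.79), 'f': array([-4.2, -2.7,  8.2]), 'tq': array([-0.53,  0.8 , -0.01]), 'w': 0.397, 'gf': 40.13571381568909, 'q7': np.float64(-1.051)}
```

Call:
arm_command:
  rows:
    - [[20,0,0,0,-0.15],[20,0,0,0,-0.15],[20,0,0,0,-0.15],[20,0,0,0,-0.15],[20,0,0,0,0],[20,0,0,0,0],[20,0,0,0,0],[20,0,0,0,0],[20,0,0,0,0],[20,0,0,0,0]]

```text
t: 21.45
eef_pos: [0.5539, 0.0283, 0.1797]
tool_rot: [0.0, 0.938, 0.346, -0.001]
contact_force: [-4.0, -3.0, 7.9]
gripper_width: 0.4
grasp_force: 40.1
```

```bash
python3 -c "
from h import *
print(st())"
```

```text
{'t': 21.45, 'p': array([0.5539, 0.0283, 0.1797]), 'yang': np.float64(-49.54), 'f': array([-4. , -3. ,  7.9]), 'tq': array([-0.58,  0.76,  0.03]), 'w': 0.4, 'gf': 40.13366460800171, 'q7': np.float64(-1.095)}
```

Call:
arm_command:
  rows:
    - [[20,0,0,0,-0.2],[20,0,0,0,-0.2],[20,0,0,0,-0.2],[20,0,0,0,-0.2],[20,0,0,0,-0.2],[20,0,0,0,-0.2],[20,0,0,0,-0.2],[20,0,0,0,-0.2],[20,0,0,0,0],[20,0,0,0,0]]

```text
t: 22.7
eef_pos: [0.5552, 0.0292, 0.1798]
tool_rot: [0.0, 0.958, 0.286, 0.0]
contact_force: [1.1, -1.5, 3.7]
gripper_width: 0.398
grasp_force: 40.0
```

```bash
python3 -c "
from h import *
print(st())"
```

```text
{'t': 22.7, 'p': array([0.5552, 0.0292, 0.1798]), 'yang': np.float64(-56.79), 'f': array([ 1.1, -1.5,  3.7]), 'tq': array([-0.25, -0.16,  0.81]), 'w': 0.398, 'gf': 39.962738156318665, 'q7': np.float64(-1.213)}
```

The torque has jumped to 0.81 N m, so the cap is seated. I'll unwind in small steps to find the elastic wind-up.

Call:
arm_command:
  rows:
    - [[20,0,0,0,0.2],[20,0,0,0,0],[20,0,0,0,0],[20,0,0,0,0],[20,0,0,0,0],[20,0,0,0,0],[20,0,0,0,0],[20,0,0,0,0],[20,0,0,0,0],[20,0,0,0,0]]

```text
t: 23.95
eef_pos: [0.5552, 0.0293, 0.1798]
tool_rot: [-0.0, 0.956, 0.293, 0.0]
contact_force: [1.6, -1.4, 5.8]
gripper_width: 0.398
grasp_force: 40.0
```

```bash
python3 -c "
from h import *
print(st())"
```

```text
{'t': 23.95, 'p': array([0.5552, 0.0293, 0.1798]), 'yang': np.float64(-55.94), 'f': array([ 1.6, -1.4,  5.8]), 'tq': array([-0.17, -0.15,  0.37]), 'w': 0.398, 'gf': 40.00278890132904, 'q7': np.float64(-1.198)}
```

Call:
arm_command:
  rows:
    - [[20,0,0,0,0.2],[20,0,0,0,0],[20,0,0,0,0],[20,0,0,0,0],[20,0,0,0,0],[20,0,0,0,0],[20,0,0,0,0],[20,0,0,0,0],[20,0,0,0,0],[20,0,0,0,0]]

```text
t: 25.2
eef_pos: [0.5551, 0.0293, 0.1798]
tool_rot: [-0.0, 0.954, 0.3, 0.0]
contact_force: [-0.1, -0.7, 5.0]
gripper_width: 0.398
grasp_force: 40.0
```

```bash
python3 -c "
from h import *
print(st())"
```

```text
{'t': 25.2, 'p': array([0.5551, 0.0293, 0.1798]), 'yang': np.float64(-55.09), 'f': array([-0.1, -0.7,  5. ]), 'tq': array([-0.12, -0.13,  0.03]), 'w': 0.398, 'gf': 40.002567172050476, 'q7': np.float64(-1.184)}
```

Zero torque falls at a yaw of −55.0°. Backing off 90.2° (19.7 units) and rising 1.25 mm with the thread.

Call:
arm_command:
  rows:
    - [[20,0,0,0.001,1],[20,0,0,0.001,1],[20,0,0,0.001,1],[20,0,0,0.001,1],[20,0,0,0.001,1],[20,0,0,0.001,1],[20,0,0,0.001,1],[20,0,0,0.001,1],[20,0,0,0.001,1],[20,0,0,0.001,1]]

```text
t: 26.45
eef_pos: [0.5547, 0.0296, 0.1804]
tool_rot: [-0.0, 0.761, 0.649, 0.0]
contact_force: [-0.9, 0.5, 6.3]
gripper_width: 0.397
grasp_force: 40.1
```

Call:
arm_command:
  rows:
    - [[20,0,0,0.001,1],[20,0,0,0.001,1],[20,0,0,0.001,1],[20,0,0,0.001,1],[20,0,0,0.001,1],[20,0,0,0.001,1],[20,0,0,0.001,1],[20,0,0,0.001,1],[20,0,0,0.001,1],[20,0,0,0.001,0.7]]

```text
t: 27.7
eef_pos: [0.5541, 0.0295, 0.1809]
tool_rot: [-0.001, 0.459, 0.888, -0.0]
contact_force: [-3.0, -0.9, 7.5]
gripper_width: 0.393
grasp_force: 40.2
```

Call:
arm_command:
  rows:
    - [[20,0,0,0,0],[20,0,0,0,0],[20,0,0,0,0],[20,0,0,0,0],[20,0,0,0,0],[20,0,0,0,0],[20,0,0,0,0],[20,0,0,0,0],[20,0,0,0,0],[20,0,0,0,0]]

```text
t: 28.95
eef_pos: [0.5541, 0.0295, 0.1809]
tool_rot: [-0.001, 0.46, 0.888, -0.0]
contact_force: [-2.7, -0.3, 7.2]
gripper_width: 0.398
grasp_force: 40.2
```

```bash
python3 - <<'E'
from h import *
import cv2
print(st())
p=cams.camera_params("wrist")
w=cams.read_camera("wrist")[:,:,::-1];s=cams.read_camera("side")[:,:,::-1];t=cams.read_camera("top")[:,:,::-1]
u=proj("wrist",[.5545,.029,.212],p);print(u)
x,y=int(np.clip(u[0],60,580)),int(np.clip(u[1],60,340))
r=lambda a:cv2.resize(np.ascontiguousarray(a),(400,290),interpolation=3)
a=np.hstack([r(w[:, :]),r(w[y-45:y+42,x-60:x+60])])
b=np.hstack([r(s[135:222,270:390]),r(t[175:262,250:370])])
cv2.imwrite("pics/f.png",np.vstack([a,b]))
E
```

```text
{'t': 28.95, 'p': array([0.5541, 0.0295, 0.1809]), 'yang': np.float64(35.23), 'f': array([-2.7, -0.3,  7.2]), 'tq': array([0.03, 0.57, 0.07]), 'w': 0.398, 'gf': 40.24724006652832, 'q7': np.float64(0.267)}
[312.14178537 309.17082121]
```

View pics/f.png

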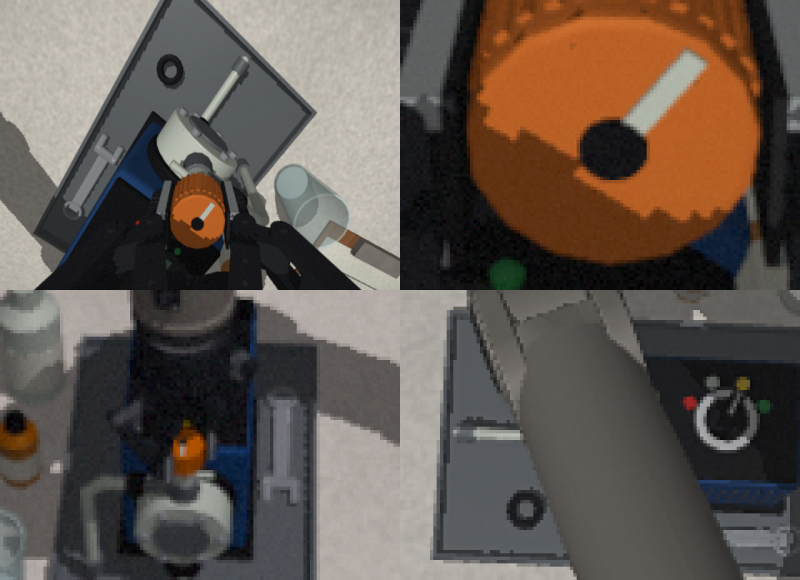

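The selector is on yellow in the top tile (bottom right). In the wrist tile the cap line runs from (613,150) to (695,57). Checking that angle against the +y of the pump (87.6°).

```bash
python3 - <<'E'
from h import *
p=cams.camera_params("wrist")
g=lambda X,Y:ray("wrist",252+(X-400+.5)/3.333-.5,264+(Y+.5)/3.333-.5,.2125,p)
a,b=g(613,150),g(695,57);v=b-a;print(a,np.degrees(np.arctan2(v[1],v[0])))
E
```

```text
[0.55521813 0.03025433 0.2125    ] 88.63845953728638
```

The line is at 88.6° against 87.6° expected, so the cap is a quarter turn open. The selector is on yellow and the grip is holding, so I'm handing in.

```bash
python3 -c "
from station import job
print(job.hand_in())"
```

```text
the job is handed in; nothing more can be done
None
```

The job is handed in: selector on yellow, then the vent cap screwed down until it seated and backed off a quarter turn (within about 1° in the wrist camera), with the gripper still holding it, at about 29 s of the 72 s allowed.

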